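Seat a bracket in a cam clamp and hold the cam at full lift

ROBOT

A 6-joint arm with a two-finger parallel gripper is mounted at the origin on a cart in front of the work surface, level with it; the furniture and walls round the work are solid. World frame = base frame: x ahead of the robot, y to its left, z up, the work surface at z = 0. Lengths are in m, angles in degrees, forces in N, time in s.
With the tool pointing down it reaches from about 0.375 to 0.9 m from the base axis. Payload 3.1 kg.
Tool frame: the origin (TCP) lies on the centre line of the jaws, within the pads' length; the fingertips stand 17 mm ahead of it and the grasp point (between the pads) lies 2 mm behind it; z points along the fingers, y is the line along which they close (so a half turn about z gives the same grasp; the last joint's range is limited). The gripper opens to 87 mm and grips with 3 to 60 N. Pads are 19 mm wide; open, the fingers measure 117 mm over their backs; the gripper's body (75 mm by 190 mm) begins 51 mm behind the grasp point.
Start: joints at [62.252, 30.224, 82.088, -0, 67.689, -10.227], TCP at [0.188, 0.596, 0.21] pointing down, gripper open.
Joint ranges: [-176.69, 176.69], [-43.24, 126.21], [12.49, 139.97], [-82, 262], [0, 151.66], [-163.58, 163.58]. Speed limits (degrees/s): [159.86, 159.86, 180, 180, 180, 180].

INTERFACE

Orientations are given as a 3x3 rotation matrix whose columns are the frame's x, y, z axes.
In Python, from rig import bot, imaging, finder gives the robot as it stands. The module is installed in compiled form; this text tells all that it offers.
- The arm moves only by the tool play_rows, never from a script. Its argument "motion" is a list that holds one entry, the list of rows, each a list of 6 numbers: the shift along the tool's x, y, z in shares of 0.3 m (1.0 is 0.3 m), then the turn, a rotation vector about the tool's x, y, z in parts of the range, where 1.0 means 180 degrees. In form: [[[dx, dy, dz, wx, wy, wz], ...]]. A call has 1 to 8 rows; each row is the pose to reach, as a shift and turn from the pose commanded when the call began, along the tool's axes at that moment; what a row does not reach only later rows make up. A row lasts 1/12 s, in which the tool goes at most 41.7 mm and 7.16 degrees, less where a joint would pass 70% of its speed; a pose out of reach is approached as far as the arm can. No shift or turn number may pass 1 either way. A call with a gripper value outside its range is refused whole. "fingers" is the finger opening in m, from 0 to 0.087, set as the call begins (left out, the last holds). The fingers move at their own pace and stop on an object; the grip force is fixed at half the most. Time passes only in rows, so rows that repeat a pose let the fingers close. It gives the time, the measured TCP pose, the force, the opening and the grip force at its end, in the units of the state.
- bot.read_state(): the state, without advancing time (a new reading comes with each control period).
- imaging.capture(name): name is "scene" or "top" or "wrist"; returns a dict with "frame" (400x640x3 uint8, red, green, blue), "camera_matrix" (3x3 intrinsics, pixels), "k1" (the pictures are not rectified: a ray, as slopes to the right and down, at radius r is drawn at 1 + k1 r^2 times it, then the intrinsics apply), "R" (3x3) and "t" (3): a world point X has camera coordinates R X + t. Camera axes: x right, y down, z forward; pixel columns grow to the right and rows downward; lengths in m; the calibration is good to about 2 mm. A picture is of the moment at which its call begins. There is no depth.
- bot.hand_in(): hands the job in; it is judged then, once.
Trained networks look in the newest picture that a camera, given by its name, has taken for a name from the list of things; names that differ only in an ending like _2 or _b are one class to them, and where a whole thing is asked for, a point or a joint stands for the part that bears it (a point fixed in the world has none). Each returns a list of dicts, best first, with "confidence" (0 to 1); they miss things now and then, are a little off and sometimes report something else, mostly with a low value. They report only what shows in the picture. A call takes as long as a camera call.
- finder.recognise(camera, name): "at" ([x, y, z] in m, in world coordinates, good to about 4 mm: the middle of the surface that is visible of it).
- finder.outline_of(camera, name): "pixels" (400x640 bool, what is visible of it).
The state is a dict: "time_s": time; "joint_positions": joint angles; "qvel": joint speeds; "tau": joint torques, N m; "position": TCP position; "tcp_rot": TCP orientation; "force": force on the tool from outside, world axes, zero at the start; "moment": the same for the moment, N m; "opening": opening from 0.0 (shut) to 1.0 (fully open); "grasp_force": force on a finger pad.
Only numpy, scipy, OpenCV 4.12 (cv2) and the standard library are available. Lean on these libraries where they do the work, as an engineer would, in place of code of your own. Each camera call takes 0.05 s, during which the arm holds its last target. There are 200 camera calls.

TASK

Put the loose aluminium bracket down flat in the nest of the cam clamp, pushed home against its two dowels and its end stop with its foot under the clamp's toe, and let go of it. Then take the red handle of the cam lever, swing the lever up until it stands upright, where the cam lifts highest and the toe bears down on the foot, and finish while still holding it there: the lever springs back when released and the foot's holes are to be tapped while you hold. Leave the bolt, the drill chuck and the spanner lying around alone.

Things in the scene. Friction and masses are not known exactly. Their poses are not given: they have to be found in the camera images.
- bracket: loose half-machined aluminium bracket, about 0.2 kg: a flat foot 50 x 80 x 12 mm (x, y, z) with an upright web 12 mm thick (x), 50 mm long (y), centred on it, from 12 to 48 mm height; grasp it across the web. It may go in either way round (half a turn). Origin: centre of its underside, z up
- cam_fixture: cam clamp fixed to the worktop: base plate 130 x 210 x 16 mm (x, y, z), origin at the centre of its underside; x ahead, y left at yaw 0. At its -y end a nest block, top 30 mm above the worktop, open to -x and -y: two 8 mm dowels on its +x side (x 29, y -70 and -22 mm), an end stop bar on its +y side (face at y -5 mm), 9 mm high. Stud and nut at y 38 mm, 92 mm high. Cam and lever at the +y end
- nest (a point): on the nest block's top face, where the bracket's origin lies when the bracket touches both dowels and the end stop, its foot's 80 mm length along the fixture's y; axes as the fixture's, z up
- clamp_strap: dark clamp strap, 34 mm wide and 105 mm long along the fixture's y, that rocks on the stud; origin on the stud, 62 mm above the worktop
- strap_toe (a point): toe at the strap's -y end, over the nest: a nose 30 mm wide (x), 10 mm thick (y); the point is the middle of its underside. Lever down, it stands 3 to 7 mm above the top of a seated foot, whose +y end goes 9 to 12 mm under it, about 3 mm clear of the web; at the cam's highest lift it bears on the foot
- cam_lever (a joint): angle of the cam lever, a steel rod 11 mm thick: 0 = level, pointing to the fixture's -x side; pi/2 (1.57) = upright, the cam's highest lift, clamp shut; it can turn on to 2.3, where the lift drops again. Starts at 0.1 to 0.45. Return spring and friction ask for up to about 6 N at the handle; let go, the lever falls back
- cam_axis (a point): point on the lever's pivot axis, level along that axis with the middle of the red handle, 36 mm above the worktop; the axis runs along the fixture's y and the handle's middle circles the point at 105 mm
- lever_grip: red handle at the lever's end, a tapered round grip 48 mm long, 24 mm thick in the middle (18 mm at its root), lying along the fixture's y and standing out to +y; it revolves freely on its pin, so the hand need not turn as the lever swings. Origin: its middle; its own y is its length
- hex_bolt_0: bystander: black bolt standing on its head, 52 mm tall
- drill_chuck: bystander: steel drill chuck standing upright, 54 mm across, 82 mm tall
- spanner_13: bystander: small spanner lying flat, 170 mm long

How it is judged:
By the outcome, as a careful person would: the job done as asked, in the order asked, and still so for the second after the job is handed in, while the arm keeps its last pose, push and grip.
It also fails if it takes over 48 s, if anything falls off the work surface, if the arm or the gripper's body presses on something with over 40 N, if the wrist force passes 120 N, or if a joint passes its speed limit or range.

## Working session

There is one attempt and no reset: what is moved stays moved. The work goes in short steps, Python scripts to look and compute and a tool call to move; the robot and the scene stay as the last step left them, time stands still between calls to the robot, and variables do not carry over. Pictures are saved under pics/ and viewed, at most 10 in all, crops included, and the job is handed in when it is done.

Besides the shell and the picture viewer there is one more tool, called as name(argument=value, ...), one argument or row to a line, values as JSON. play_rows: Moves the arm, as the interface text tells. Its arguments: {"type":"object","properties":{"motion":{"type":"array"},"fingers":{"type":"number"}},"required":["motion"]}

```bash
mkdir -p pics; python3 - <<'E'
from rig import bot, imaging, finder
import cv2,numpy as np
s=bot.read_state(); print(s['time_s'],s['position'],np.round(s['tcp_rot'],3).tolist(),s['force'])
for c in ['scene','top']:
    d=imaging.capture(c); cv2.imwrite(f'pics/{c}0.png',d['frame'][:,:,::-1])
    np.savez(f'{c}0.npz',**d)
    for n in ['bracket','cam_fixture','clamp_strap','strap_toe','cam_lever','lever_grip','hex_bolt_0','drill_chuck','spanner_13']:
        r=finder.recognise(c,n); print(c,n,[(np.round(q['at'],4).tolist(),round(q['confidence'],2)) for q in r[:2]])
E
```

```text
0.0 [0.18777058 0.59533517 0.20946434] [[-0.954, 0.301, -0.001], [0.301, 0.954, -0.002], [0.0, -0.002, -1.0]] [-0.06061282  0.47965084 -0.44361589]
scene bracket [([0.4754, 0.2484, 0.078], 0.7), ([0.5229, -0.1787, 0.0099], 0.59)]
scene cam_fixture [([0.5575, 0.133, 0.0303], 0.58), ([0.6784, -0.2059, 0.0411], 0.42)]
scene clamp_strap [([0.566, 0.1453, 0.0639], 0.58)]
scene strap_toe [([0.5676, 0.1482, 0.0655], 0.87)]
scene cam_lever [([0.4793, 0.22, 0.0763], 0.62)]
scene lever_grip [([0.4763, 0.2471, 0.0787], 0.88), ([0.5574, 0.1354, 0.0315], 0.34)]
scene hex_bolt_0 [([0.6596, 0.3056, 0.0237], 0.6)]
scene drill_chuck [([0.6795, -0.2076, 0.045], 0.66)]
scene spanner_13 [([0.3861, -0.0623, 0.0069], 0.74), ([0.556, 0.133, 0.0306], 0.54)]
top bracket [([0.5316, -0.1917, 0.0093], 0.72)]
top cam_fixture [([0.5722, 0.122, 0.0153], 0.72)]
top clamp_strap [([0.5783, 0.1449, 0.0623], 0.95)]
top strap_toe [([0.5798, 0.1452, 0.0663], 0.83)]
top cam_lever [([0.4946, 0.2132, 0.0706], 0.84)]
top lever_grip [([0.488, 0.2432, 0.0812], 0.64), ([0.5791, 0.1479, 0.0682], 0.39)]
top hex_bolt_0 [([0.6646, 0.3009, 0.0109], 0.56)]
top drill_chuck [([0.6872, -0.2113, 0.0602], 0.76)]
top spanner_13 [([0.3878, -0.0804, 0.0014], 0.65)]
```

View pics/top0.png

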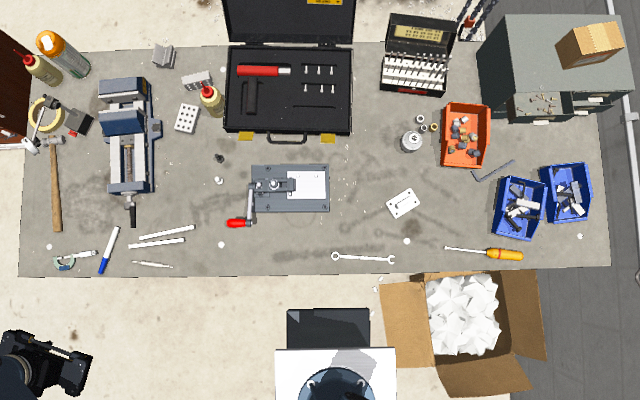

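View pics/scene0.png

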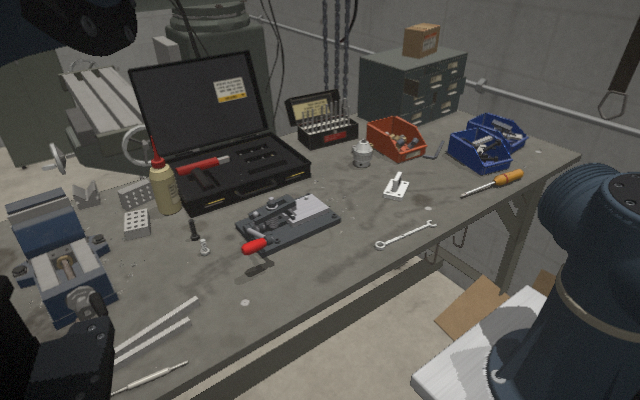

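The top view shows the fixture plate at (290,188) and the red handle at (240,222), with the bracket at (403,203), the chuck at (411,140) and the spanner at (362,258). The scene view agrees. Next I'll take a closer look with the wrist camera.

```bash
cat > h.py <<'E'
from rig import bot, imaging, finder
import cv2,numpy as np
from scipy.spatial.transform import Rotation as Ro
np.set_printoptions(suppress=True,precision=4)
def down(a):  # tool pointing down, tool x at angle a deg
    a=np.radians(a); x=np.array([np.cos(a),np.sin(a),0]); z=np.array([0,0,-1.]); return np.c_[x,np.cross(z,x),z]
def plan(p,a):
    s=bot.read_state(); R=s['tcp_rot']; d=R.T@(np.array(p)-s['position']); w=Ro.from_matrix(R.T@down(a)).as_rotvec(degrees=True)
    print('plan',d.round(4),w.round(2),'rows',max(np.linalg.norm(d)/.0417,np.linalg.norm(w)/7.16).round(1))
def proj(d,X):
    c=np.atleast_2d(X)@d['R'].T+d['t']; u=c[:,:2]/c[:,2:]; u=u*(1+d['k1']*(u**2).sum(1,keepdims=True))
    return u@d['camera_matrix'][:2,:2].T+d['camera_matrix'][:2,2]
def ray(d,px):
    K=d['camera_matrix']; v=(np.atleast_2d(px)-K[:2,2])/[K[0,0],K[1,1]]; u=v.copy()
    for _ in range(20): u=v/(1+d['k1']*(u**2).sum(1,keepdims=True))
    r=np.c_[u,np.ones(len(u))]@d['R']; return -d['R'].T@d['t'],r
def onz(d,px,z):
    o,r=ray(d,px); return o+r*((z-o[2])/r[:,2:])
E
python3 - <<'E'
from h import *
d=imaging.capture('wrist'); s=bot.read_state(); R=s['tcp_rot']
print('cam in tool',R.T@(-d['R'].T@d['t']-s['position']),'\naxes',(R.T@d['R'].T), d['camera_matrix'],d['k1'])
plan([.47,.13,.38],90)
E
```

```text
cam in tool [ 0.0806 -0.0013 -0.1747] 
axes [[-0.0009 -0.9561 -0.293 ]
 [ 1.     -0.0011  0.0006]
 [-0.0009 -0.293   0.9561]] [[331.406    0.     317.4581]
 [  0.     331.406  197.2907]
 [  0.       0.       1.    ]] -0.035260604883210624
plan [-0.4091 -0.3595 -0.1695] [-0.    0.   72.48] rows 13.7
```

```bash
python3 - <<'E'
from h import *
plan([.52,.10,.30],90)
E
```

```text
plan [-0.4658 -0.373  -0.0895] [-0.    0.   72.48] rows 14.5
```

The rows are not in the units I measure in: shifts go in shares of 0.3 m and turns go in shares of 180 degrees. I convert before sending: -0.233 m / 0.3 = -0.7767, -0.186 m / 0.3 = -0.62, 50 degrees / 180 = 0.2778.

play_rows(
  motion=[
    [[-0.7767, -0.62, -0.2, 0, 0, 0.2778], [-0.7767, -0.62, -0.2, 0, 0, 0.2778], [-0.7767, -0.62, -0.2, 0, 0, 0.2778], [-0.7767, -0.62, -0.2, 0, 0, 0.2778], [-0.7767, -0.62, -0.2, 0, 0, 0.2778], [-0.7767, -0.62, -0.2, 0, 0, 0.2778], [-0.7767, -0.62, -0.2, 0, 0, 0.2778], [-0.7767, -0.62, -0.2, 0, 0, 0.2778]],
  ],
)

```text
time_s: 1.72
position: [0.3576, 0.345, 0.2719]
tcp_rot: [[-0.375, 0.927, 0.004], [0.927, 0.375, -0.001], [-0.002, 0.003, -1.0]]
force: [-1.1, 0.8, -0.6]
opening: 0.999
grasp_force: 0.0
```

```bash
python3 - <<'E'
from h import *
plan([.52,.10,.30],90)
E
```

```text
plan [-0.288   0.0588 -0.0273] [ 0.21  0.08 22.02] rows 7.1
```

Scaled: -0.288 m / 0.3 = -0.96, 0.059 m / 0.3 = 0.1967, 22 degrees / 180 = 0.1222.

play_rows(
  motion=[
    [[-0.96, 0.1967, -0.0933, 0, 0, 0.1222], [-0.96, 0.1967, -0.0933, 0, 0, 0.1222], [-0.96, 0.1967, -0.0933, 0, 0, 0.1222], [-0.96, 0.1967, -0.0933, 0, 0, 0.1222], [-0.96, 0.1967, -0.0933, 0, 0, 0.1222], [-0.96, 0.1967, -0.0933, 0, 0, 0.1222], [-0.96, 0.1967, -0.0933, 0, 0, 0.1222], [-0.96, 0.1967, -0.0933, 0, 0, 0.1222]],
  ],
)

```text
time_s: 2.38
position: [0.5241, 0.099, 0.2995]
tcp_rot: [[-0.002, 1.0, 0.006], [1.0, 0.002, -0.003], [-0.003, 0.006, -1.0]]
force: [0.8, 0.3, 0.6]
opening: 0.998
grasp_force: 0.0
```

```bash
python3 - <<'E'
from h import *
import pickle
d=imaging.capture('wrist'); cv2.imwrite('pics/w1.png',d['frame'][:,:,::-1])
d['out']={}
for n in ['bracket','cam_fixture','clamp_strap','lever_grip','cam_lever']:
    r=finder.recognise('wrist',n); print(n,[(np.round(q['at'],4).tolist(),round(q['confidence'],2)) for q in r[:2]])
    r=finder.outline_of('wrist',n)
    if r:
        d['out'][n]=r[0]['pixels']; ys,xs=np.nonzero(r[0]['pixels']); print('  mask',r[0]['confidence'],len(xs),xs.mean(),ys.mean(),cv2.minAreaRect(np.c_[xs,ys].astype(np.float32)))
pickle.dump(d,open('w1.pkl','wb'))
E
```

```text
bracket [([0.5336, -0.1806, 0.0085], 0.91)]
  mask 0.86 1138 320.80579964850614 325.4288224956063 ((320.5, 325.5), (31.0, 47.0), 90.0)
cam_fixture [([0.566, 0.1332, 0.0195], 0.95), ([0.5354, -0.1778, 0.0108], 0.43)]
  mask 0.74 15833 349.30398534705995 130.9502936903935 ((338.0, 113.5), (209.0, 140.0), 90.0)
clamp_strap [([0.5753, 0.1521, 0.068], 0.83)]
  mask 0.69 1920 362.48541666666665 122.09635416666667 ((362.7340393066406, 121.30667114257812), (30.730316162109375, 89.39208221435547), 1.6365771293640137)
lever_grip [([0.4865, 0.2431, 0.0871], 0.58)]
  mask 0.6 921 278.6102062975027 32.74158523344191 ((278.0, 33.0), (48.0, 22.0), 90.0)
cam_lever [([0.4923, 0.2138, 0.0759], 0.74)]
  mask 0.82 2188 305.5936928702011 53.89076782449726 ((313.9587707519531, 61.692420959472656), (124.49273681640625, 56.26007843017578), 31.456825256347656)
```

View pics/w1.png

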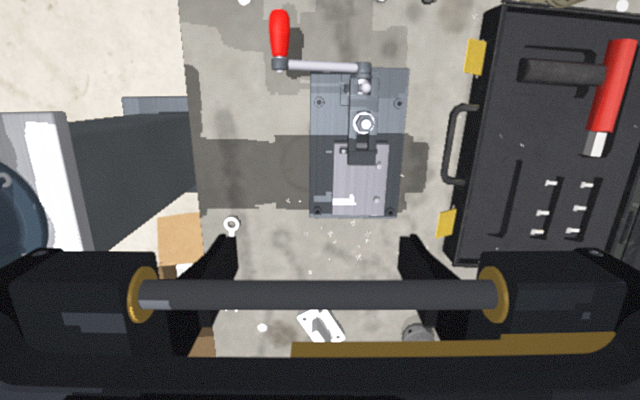

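The wrist view shows the fixture plate spanning about (310,69) to (397,217), the nut at (363,122) and the nest block at (360,185). The red grip is at (279,33), and the bracket at (320,326) is partly hidden by the gripper.

```bash
python3 - <<'E'
from h import *
import pickle
d=pickle.load(open('w1.pkl','rb'))
c=d['frame'][0:230,255:425,::-1]; cv2.imwrite('pics/c1.png',cv2.resize(c[50:,30:],None,fx=4,fy=3.3,interpolation=cv2.INTER_CUBIC)[:600])
P=onz(d,[[309,216],[397,217],[410,68],[311,70]],.016); print(P)
print('sides',[np.linalg.norm(P[i]-P[i-1]).round(4) for i in range(4)],'centre',P.mean(0))
print('nut top',onz(d,[363.5,123],.092))
print('grip',onz(d,[279,33],.075),onz(d,[279,33],.085))
plan([.53,-.09,.25],90)
E
```

```text
[[0.5132 0.0085 0.016 ]
 [0.6433 0.0067 0.016 ]
 [0.6459 0.2135 0.016 ]
 [0.517  0.2104 0.016 ]]
sides [np.float64(0.2019), np.float64(0.1301), np.float64(0.2068), np.float64(0.1289)] centre [0.5799 0.1098 0.016 ]
nut top [[0.5772 0.1488 0.092 ]]
grip [[0.4827 0.2449 0.075 ]] [[0.4837 0.2433 0.085 ]]
plan [-0.196   0.0096  0.0485] [-0.   -0.    0.57] rows 4.8
```

View pics/c1.png

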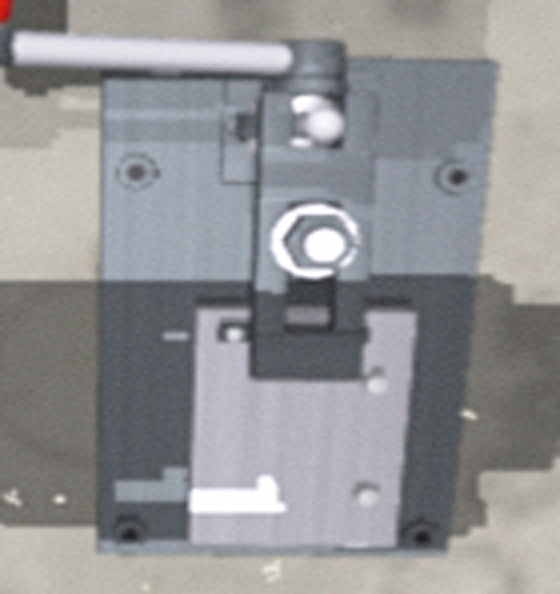

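```bash
python3 - <<'E'
from h import *
import pickle
d=pickle.load(open('w1.pkl','rb'))
f=lambda c:[[285+x/4-.4,50+y/3.3-.4] for x,y in c]
from scipy.optimize import least_squares
pts=[((-65,-105,16),(98,548)),((65,-105,16),(446,545)),((65,105,16),(497,62)),((-65,105,16),(103,72)),((29,-22,39),(376,382)),((29,-70,39),(366,494)),((0,38,92),(320,242))]
X=np.array([p[0] for p in pts])/1000; U=np.array(f([p[1] for p in pts]))
def W(q): c,s=np.cos(q[2]),np.sin(q[2]); return X@np.array([[c,-s,0],[s,c,0],[0,0,1]]).T+[q[0],q[1],0]
r=least_squares(lambda q:(proj(d,W(q))-U).ravel(),[.58,.11,0],loss='soft_l1')
print(r.x,np.degrees(r.x[2]));print((proj(d,W(r.x))-U).round(1))
W0=W(r.x); c,s=np.cos(r.x[2]),np.sin(r.x[2])
print('nest',r.x[0]+.045*s,r.x[1]-.045*c)
E
```

```text
[ 0.5785  0.111  -0.0104] -0.5981572518072107
[[-0.6  1.5]
 [ 0.2  3.1]
 [ 0.3 -1.9]
 [-1.2 -6.6]
 [ 0.1  0.3]
 [ 0.3  0.5]
 [ 0.5 -0.1]]
nest 0.5780768457174075 0.06601500910364583
```

Scaled: -0.19 m / 0.3 = -0.6333, 0.05 m / 0.3 = 0.1667.

play_rows(
  motion=[
    [[-0.6333, 0.0333, 0.1667, 0, 0, 0], [-0.6333, 0.0333, 0.1667, 0, 0, 0], [-0.6333, 0.0333, 0.1667, 0, 0, 0], [-0.6333, 0.0333, 0.1667, 0, 0, 0], [-0.6333, 0.0333, 0.1667, 0, 0, 0], [-0.6333, 0.0333, 0.1667, 0, 0, 0], [-0.6333, 0.0333, 0.1667, 0, 0, 0]],
  ],
)

```text
time_s: 3.52
position: [0.5303, -0.086, 0.2479]
tcp_rot: [[-0.005, 1.0, -0.001], [1.0, 0.005, 0.001], [0.001, -0.001, -1.0]]
force: [0.2, 0.9, -0.2]
opening: 1.004
grasp_force: 0.0
```

```bash
python3 - <<'E'
from h import *
import pickle
d=imaging.capture('wrist'); 
r=finder.recognise('wrist','bracket'); print([(np.round(q['at'],4).tolist(),round(q['confidence'],2)) for q in r[:2]])
r=finder.outline_of('wrist','bracket'); m=r[0]['pixels'];d['m']=m
ys,xs=np.nonzero(m); print(len(xs),xs.min(),xs.max(),ys.min(),ys.max())
pickle.dump(d,open('w2.pkl','wb'))
x0=max(int(xs.mean())-70,0);y0=max(int(ys.mean())-60,0);print(x0,y0)
cv2.imwrite('pics/c2.png',cv2.resize(d['frame'][y0:y0+120,x0:x0+140,::-1],None,fx=5,fy=5,interpolation=cv2.INTER_CUBIC))
E
```

```text
[([0.5335, -0.1844, 0.0111], 0.62)]
2136 290 347 206 269
248 178
```

View pics/c2.png

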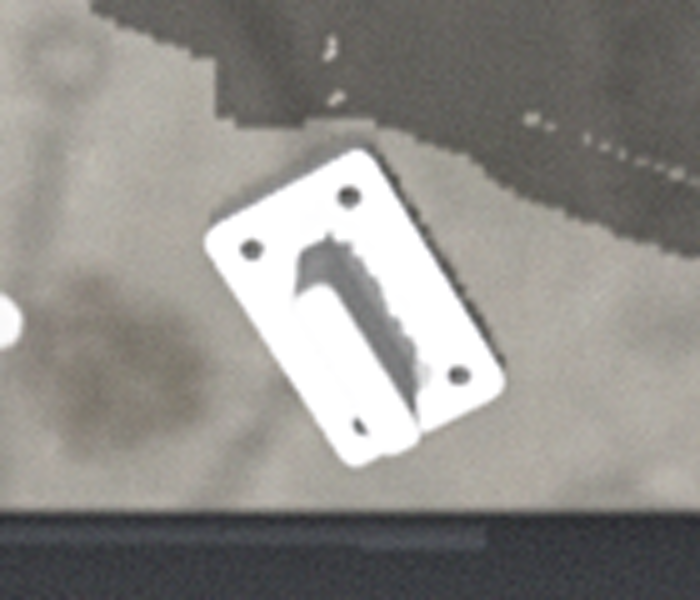

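The crop shows the bracket foot with corners at (205,235), (365,148), (505,385) and (350,467). The web runs parallel to its long side.

```bash
python3 - <<'E'
from h import *
import pickle
from scipy.optimize import least_squares
d=pickle.load(open('w2.pkl','rb'))
U=np.array([[205,230],[368,146],[508,388],[350,469]])/5+[248,178]-.4
H=np.array([[252,250],[349,197],[459,375],[358,427]])/5+[248,178]-.4
P=onz(d,U,.012);Q=onz(d,H,.012); print(P[:,:2],[np.linalg.norm(P[i]-P[i-1]).round(4) for i in range(4)],P.mean(0),Q.mean(0))
for Z in (P,Q):
  v=(Z[2]+Z[3]-Z[0]-Z[1]); w=Z[1]+Z[2]-Z[0]-Z[3]; print('long angle',np.degrees(np.arctan2(v[1],v[0])),'short',np.degrees(np.arctan2(w[1],w[0])))
e=P.mean(0)[:2]
E
```

```text
[[ 0.4918 -0.1687]
 [ 0.5349 -0.1449]
 [ 0.5738 -0.2147]
 [ 0.5306 -0.2399]] [np.float64(0.0811), np.float64(0.0492), np.float64(0.0799), np.float64(0.05)] [ 0.5328 -0.192   0.012 ] [ 0.5318 -0.1928  0.012 ]
long angle -61.11432212346677 short 29.558552334289253
long angle -60.519612739219134 short 30.321053307793836
```

```bash
python3 - <<'E'
from h import *
plan([.5325,-.1922,.10],119.4)
E
```

```text
plan [-0.1086  0.0009  0.1487] [  0.02  -0.02 -28.84] rows 4.4
```

Scaled: 0.148 m / 0.3 = 0.4933, -0.1085 m / 0.3 = -0.3617, -29 degrees / 180 = -0.1611.

play_rows(
  motion=[
    [[-0.3617, 0.0033, 0.4933, 0, 0, -0.1611], [-0.3617, 0.0033, 0.4933, 0, 0, -0.1611], [-0.3617, 0.0033, 0.4933, 0, 0, -0.1611], [-0.3617, 0.0033, 0.4933, 0, 0, -0.1611], [-0.3617, 0.0033, 0.4933, 0, 0, -0.1611], [-0.3617, 0.0033, 0.4933, 0, 0, -0.1611], [-0.3617, 0.0033, 0.4933, 0, 0, -0.1611]],
  ],
)

```text
time_s: 4.25
position: [0.5326, -0.1923, 0.1007]
tcp_rot: [[-0.49, 0.872, -0.001], [0.872, 0.49, 0.001], [0.001, -0.0, -1.0]]
force: [0.5, 0.2, -0.4]
opening: 1.001
grasp_force: 0.0
```

```bash
python3 - <<'E'
from h import *
plan([.5325,-.1922,.033],119.4)
E
```

```text
plan [ 0.     -0.      0.0677] [-0.   -0.08 -0.05] rows 1.6
```

Scaled: 0.067 m / 0.3 = 0.2233, 0.055 m / 0.3 = 0.1833.

play_rows(
  motion=[
    [[0, 0, 0.1, 0, 0, 0], [0, 0, 0.1833, 0, 0, 0], [0, 0, 0.2233, 0, 0, 0], [0, 0, 0.2233, 0, 0, 0], [0, 0, 0.2233, 0, 0, 0]],
  ],
)

```text
time_s: 4.67
position: [0.5333, -0.1926, 0.0347]
tcp_rot: [[-0.493, 0.87, 0.001], [0.87, 0.493, -0.0], [-0.001, 0.001, -1.0]]
force: [-0.7, 0.8, -1.5]
opening: 1.002
grasp_force: 0.0
```

play_rows(
  motion=[
    [[0, 0, 0, 0, 0, 0], [0, 0, 0, 0, 0, 0], [0, 0, 0, 0, 0, 0], [0, 0, 0, 0, 0, 0], [0, 0, 0, 0, 0, 0], [0, 0, 0, 0, 0, 0], [0, 0, 0, 0, 0, 0], [0, 0, 0, 0, 0, 0]],
  ],
  fingers=0.0,
)

```text
time_s: 5.33
position: [0.5324, -0.1935, 0.0334]
tcp_rot: [[-0.492, 0.871, -0.0], [0.871, 0.492, 0.0], [0.0, -0.0, -1.0]]
force: [-0.5, -0.5, -0.1]
opening: 0.478
grasp_force: 0.0
```

play_rows(
  motion=[
    [[0, 0, 0, 0, 0, 0], [0, 0, 0, 0, 0, 0], [0, 0, 0, 0, 0, 0], [0, 0, 0, 0, 0, 0], [0, 0, 0, 0, 0, 0], [0, 0, 0, 0, 0, 0], [0, 0, 0, 0, 0, 0], [0, 0, 0, 0, 0, 0]],
  ],
)

```text
time_s: 6.0
position: [0.5326, -0.1935, 0.0334]
tcp_rot: [[-0.492, 0.871, 0.0], [0.871, 0.492, -0.0], [-0.0, 0.0, -1.0]]
force: [0.7, 0.6, -1.2]
opening: 0.126
grasp_force: 30.0
```

```bash
python3 - <<'E'
from h import *
s=bot.read_state(); print(s['opening'],s['grasp_force'],s['force'])
plan([.5325,-.15,.15],89.4)
E
```

```text
0.12639808214180795 29.986319839954376 [ 0.703   0.5725 -1.1625]
plan [ 0.0379  0.0214 -0.1166] [ 0.01  0.01 30.08] rows 4.2
```

Scaled: -0.117 m / 0.3 = -0.39, 0.03 m / 0.3 = 0.1, 30 degrees / 180 = 0.1667.

play_rows(
  motion=[
    [[0, 0, -0.1167, 0, 0, 0], [0.0667, 0.0333, -0.2333, 0, 0, 0.0389], [0.1, 0.05, -0.3333, 0, 0, 0.0778], [0.1267, 0.07, -0.39, 0, 0, 0.1167], [0.1267, 0.07, -0.39, 0, 0, 0.1556], [0.1267, 0.07, -0.39, 0, 0, 0.1667], [0.1267, 0.07, -0.39, 0, 0, 0.1667]],
  ],
)

```text
time_s: 6.58
position: [0.5315, -0.1495, 0.1507]
tcp_rot: [[0.009, 1.0, -0.001], [1.0, -0.009, 0.0], [0.0, -0.001, -1.0]]
force: [0.2, 0.5, -2.8]
opening: 0.125
grasp_force: 30.0
```

```bash
python3 - <<'E'
from h import *
s=bot.read_state(); print(s['opening'],s['grasp_force'],s['force'])
plan([.570,.022,.12],89.4)
E
```

```text
0.12491235189980705 29.983522295951843 [ 0.1642  0.4815 -2.8354]
plan [0.1719 0.037  0.0307] [-0.03 -0.    0.09] rows 4.3
```

play_rows(
  motion=[
    [[0.1167, 0.0267, 0, 0, 0, 0], [0.2333, 0.0533, 0, 0, 0, 0], [0.35, 0.08, 0.0333, 0, 0, 0], [0.4667, 0.1067, 0.0667, 0, 0, 0], [0.5733, 0.1233, 0.1, 0, 0, 0], [0.5733, 0.1233, 0.1, 0, 0, 0], [0.5733, 0.1233, 0.1, 0, 0, 0]],
  ],
)

```text
time_s: 7.17
position: [0.5692, 0.0234, 0.1189]
tcp_rot: [[0.004, 1.0, -0.004], [1.0, -0.004, 0.0], [0.0, -0.004, -1.0]]
force: [0.6, -0.8, -2.4]
opening: 0.127
grasp_force: 30.0
```

```bash
python3 - <<'E'
from h import *
import pickle
s=bot.read_state(); print(s['position'],s['force'])
d=imaging.capture('wrist'); pickle.dump(d,open('w3.pkl','wb'))
cv2.imwrite('pics/w3.png',cv2.resize(d['frame'][100:380,180:460,::-1],None,fx=2.1,fy=2.1,interpolation=cv2.INTER_CUBIC))
plan([.570,.022,.07],89.4)
E
```

```text
[0.5692 0.0234 0.1189] [ 0.5957 -0.7984 -2.434 ]
plan [-0.      0.0003  0.0495] [-0.13  0.02  0.23] rows 1.2
```

View pics/w3.png

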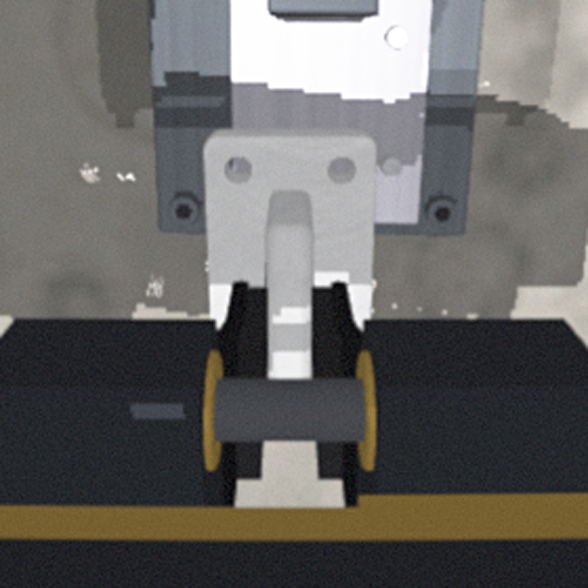

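The crop shows the bracket level in the jaws and short of the nest. The dowels are at (397,37) and (391,167), and the toe's edge is at the top around (325,15).

```bash
python3 - <<'E'
from h import *
import pickle
d=pickle.load(open('w3.pkl','rb'))
g=lambda p:np.array(p)/2.1+[180,100]-.26
print('dowels',onz(d,g([[397,37],[391,167]]),.039)[:,:2])
print('plate -y corners',onz(d,g([[158,235],[467,235]]),.016)[:,:2])
s=bot.read_state(); b=s['position'][2]-.0334+.012
print('foot +y corners',onz(d,g([[205,132],[376,132]]),b)[:,:2])
plan([.570,.022,.067],89.4)
E
```

```text
dowels [[0.6074 0.0876]
 [0.607  0.0398]]
plate -y corners [[0.5128 0.0049]
 [0.6437 0.0044]]
foot +y corners [[0.5451 0.0649]
 [0.5938 0.0647]]
plan [-0.      0.0003  0.0525] [-0.13  0.02  0.23] rows 1.3
```

Scaled: 0.0525 m / 0.3 = 0.175, 0.045 m / 0.3 = 0.15, 0.2 degrees / 180 = 0.0011.

play_rows(
  motion=[
    [[0.0333, 0, 0.0333, 0, 0, 0], [0.0667, 0, 0.1, 0, 0, 0.0011], [0.0667, 0, 0.15, 0, 0, 0.0011], [0.0667, 0, 0.175, 0, 0, 0.0011], [0.0667, 0, 0.175, 0, 0, 0.0011], [0.0667, 0, 0.175, 0, 0, 0.0011]],
  ],
)

```text
time_s: 7.72
position: [0.5707, 0.0408, 0.0677]
tcp_rot: [[0.014, 1.0, -0.001], [1.0, -0.014, 0.0], [0.0, -0.001, -1.0]]
force: [-0.1, -0.2, -2.0]
opening: 0.129
grasp_force: 30.0
```

```bash
python3 - <<'E'
from h import *
plan([.570,.043,.0645],89.4)
E
```

```text
plan [ 0.0022 -0.0008  0.0032] [-0.03 -0.   -0.2 ] rows 0.1
```

Scaled: 0.003 m / 0.3 = 0.01, 0.001 m / 0.3 = 0.0033.

play_rows(
  motion=[
    [[0, 0, 0.0033, 0, 0, 0], [0, 0, 0.0067, 0, 0, 0], [0, 0, 0.01, 0, 0, 0], [0, 0, 0.01, 0, 0, 0]],
  ],
)

```text
time_s: 8.05
position: [0.571, 0.0414, 0.0654]
tcp_rot: [[0.013, 1.0, 0.001], [1.0, -0.013, -0.0], [-0.0, 0.001, -1.0]]
force: [-0.1, -0.2, -2.4]
opening: 0.129
grasp_force: 30.0
```

Scaled: 0.001 m / 0.3 = 0.0033, 0.0005 m / 0.3 = 0.0017.

play_rows(
  motion=[
    [[0, 0, 0.0017, 0, 0, 0], [0, 0, 0.0033, 0, 0, 0], [0, 0, 0.0033, 0, 0, 0]],
  ],
)

```text
time_s: 8.3
position: [0.5708, 0.0416, 0.064]
tcp_rot: [[0.013, 1.0, 0.0], [1.0, -0.013, -0.0], [-0.0, 0.0, -1.0]]
force: [-0.3, -0.2, -1.9]
opening: 0.124
grasp_force: 30.0
```

Scaled: 0.001 m / 0.3 = 0.0033, 0.0005 m / 0.3 = 0.0017.

play_rows(
  motion=[
    [[0, 0, 0.0017, 0, 0, 0], [0, 0, 0.0033, 0, 0, 0], [0, 0, 0.0033, 0, 0, 0]],
  ],
)

```text
time_s: 8.55
position: [0.5711, 0.0416, 0.0632]
tcp_rot: [[0.012, 1.0, 0.001], [1.0, -0.012, -0.0], [-0.0, 0.001, -1.0]]
force: [-0.7, -0.2, -1.4]
opening: 0.126
grasp_force: 30.0
```

Scaled: 0.018 m / 0.3 = 0.06, 0.012 m / 0.3 = 0.04.

play_rows(
  motion=[
    [[0.0133, 0.0017, 0, 0, 0, 0], [0.0267, 0.0033, 0, 0, 0, 0], [0.04, 0.005, 0, 0, 0, 0], [0.0533, 0.0067, 0, 0, 0, 0], [0.06, 0.01, 0, 0, 0, 0], [0.06, 0.01, 0, 0, 0, 0]],
  ],
)

```text
time_s: 9.05
position: [0.5741, 0.0604, 0.0632]
tcp_rot: [[0.012, 1.0, 0.0], [1.0, -0.012, 0.0], [0.0, 0.0, -1.0]]
force: [-1.5, -0.3, 2.6]
opening: 0.123
grasp_force: 30.0
```

Scaled: 0.003 m / 0.3 = 0.01, 0.002 m / 0.3 = 0.0067.

play_rows(
  motion=[
    [[0.0033, 0, 0, 0, 0, 0], [0.0067, 0, 0, 0, 0, 0], [0.01, 0, 0, 0, 0, 0], [0.01, 0, 0, 0, 0, 0]],
  ],
)

```text
time_s: 9.38
position: [0.5744, 0.0624, 0.0631]
tcp_rot: [[0.013, 1.0, 0.001], [1.0, -0.013, -0.0], [-0.0, 0.001, -1.0]]
force: [0.1, -1.1, 2.0]
opening: 0.127
grasp_force: 30.0
```

play_rows(
  motion=[
    [[0, 0.0033, 0, 0, 0, 0], [0, 0.0067, 0, 0, 0, 0], [0, 0.01, 0, 0, 0, 0], [0, 0.01, 0, 0, 0, 0]],
  ],
)

```text
time_s: 9.72
position: [0.5745, 0.0625, 0.0631]
tcp_rot: [[0.012, 1.0, -0.006], [1.0, -0.012, -0.0], [-0.0, -0.006, -1.0]]
force: [-5.5, -2.6, 7.8]
opening: 0.125
grasp_force: 30.0
```

Scaled: 0.002 m / 0.3 = 0.0067, -0.001 m / 0.3 = -0.0033.

play_rows(
  motion=[
    [[0, 0.0033, -0.0033, 0, 0, 0], [0, 0.0067, -0.0033, 0, 0, 0], [0, 0.0067, -0.0033, 0, 0, 0], [0, 0.0067, -0.0033, 0, 0, 0]],
  ],
)

```text
time_s: 10.05
position: [0.5788, 0.0628, 0.0633]
tcp_rot: [[0.013, 1.0, -0.001], [1.0, -0.013, 0.001], [0.001, -0.001, -1.0]]
force: [-0.0, 0.6, -3.8]
opening: 0.125
grasp_force: 30.0
```

```bash
python3 - <<'E'
from h import *
import pickle
s=bot.read_state(); print(s['position'],s['force'],s['moment'])
d=imaging.capture('wrist'); pickle.dump(d,open('w4.pkl','wb'))
cv2.imwrite('pics/w4.png',cv2.resize(d['frame'][120:300,230:410,::-1],None,fx=3.3,fy=3.3,interpolation=cv2.INTER_CUBIC))
E
```

```text
[0.5788 0.0628 0.0633] [-0.0493  0.5935 -3.8157] [-0.0167  0.1715  0.0216]
```

View pics/w4.png

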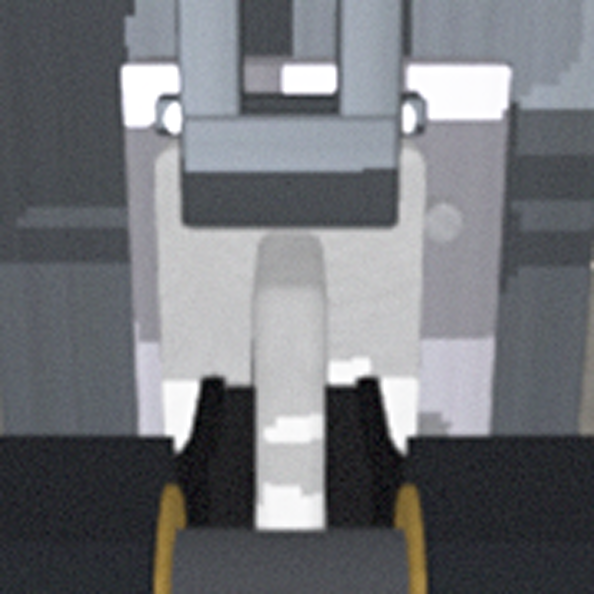

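The crop shows the foot under the toe. Its edge (x≈423) is close to the dowel at (445,222), and its +y end (y≈148) is just short of the stop (y≈135), so I'll keep pushing.

Scaled: 0.003 m / 0.3 = 0.01, 0.002 m / 0.3 = 0.0067.

play_rows(
  motion=[
    [[0.0033, 0, 0, 0, 0, 0], [0.0067, 0, 0, 0, 0, 0], [0.01, 0, 0, 0, 0, 0], [0.01, 0, 0, 0, 0, 0]],
  ],
)

```text
time_s: 10.43
position: [0.579, 0.0651, 0.064]
tcp_rot: [[0.012, 1.0, -0.0], [1.0, -0.012, -0.001], [-0.001, -0.0, -1.0]]
force: [-0.3, -2.5, -2.0]
opening: 0.125
grasp_force: 30.0
```

play_rows(
  motion=[
    [[0.0033, 0, 0, 0, 0, 0], [0.0067, 0, 0, 0, 0, 0], [0.0067, 0, 0, 0, 0, 0]],
  ],
)

```text
time_s: 10.68
position: [0.5791, 0.0657, 0.0645]
tcp_rot: [[0.011, 1.0, -0.0], [1.0, -0.011, -0.003], [-0.003, -0.0, -1.0]]
force: [-2.4, -7.3, 1.9]
opening: 0.123
grasp_force: 30.0
```

Scaled: 0.002 m / 0.3 = 0.0067, 0.001 m / 0.3 = 0.0033.

play_rows(
  motion=[
    [[0, 0.0033, 0, 0, 0, 0], [0, 0.0067, 0, 0, 0, 0], [0, 0.0067, 0, 0, 0, 0]],
  ],
)

```text
time_s: 10.93
position: [0.5794, 0.0657, 0.0645]
tcp_rot: [[0.011, 1.0, -0.004], [1.0, -0.011, -0.003], [-0.003, -0.004, -1.0]]
force: [-3.9, -7.2, 3.3]
opening: 0.129
grasp_force: 30.0
```

Scaled: 0.001 m / 0.3 = 0.0033, 0.0005 m / 0.3 = 0.0017.

play_rows(
  motion=[
    [[0, 0.0033, 0.0017, 0, 0, 0], [0, 0.0033, 0.0033, 0, 0, 0], [0, 0.0033, 0.0033, 0, 0, 0]],
  ],
)

```text
time_s: 11.18
position: [0.5795, 0.0651, 0.0639]
tcp_rot: [[0.011, 1.0, -0.006], [1.0, -0.011, -0.004], [-0.004, -0.005, -1.0]]
force: [-6.6, -10.2, 8.1]
opening: 0.13
grasp_force: 30.0
```

Scaled: -0.0015 m / 0.3 = -0.005, -0.001 m / 0.3 = -0.0033.

play_rows(
  motion=[
    [[-0.0033, -0.0033, 0, 0, 0, 0], [-0.005, -0.005, 0, 0, 0, 0], [-0.005, -0.005, 0, 0, 0, 0]],
  ],
)

```text
time_s: 11.43
position: [0.5794, 0.0648, 0.0637]
tcp_rot: [[0.012, 1.0, -0.002], [1.0, -0.012, -0.002], [-0.002, -0.002, -1.0]]
force: [-4.4, -5.6, 4.7]
opening: 0.127
grasp_force: 30.0
```

```bash
python3 - <<'E'
from h import *
import pickle
s=bot.read_state(); print(s['position'],s['force'],s['tcp_rot'])
d=imaging.capture('wrist'); pickle.dump(d,open('w5.pkl','wb'))
cv2.imwrite('pics/w5.png',cv2.resize(d['frame'][120:300,230:410,::-1],None,fx=3.3,fy=3.3,interpolation=cv2.INTER_CUBIC))
E
```

```text
[0.5794 0.0648 0.0637] [-4.403  -5.6351  4.7219] [[ 0.0121  0.9999 -0.0023]
 [ 0.9999 -0.0121 -0.0017]
 [-0.0017 -0.0022 -1.    ]]
```

View pics/w5.png

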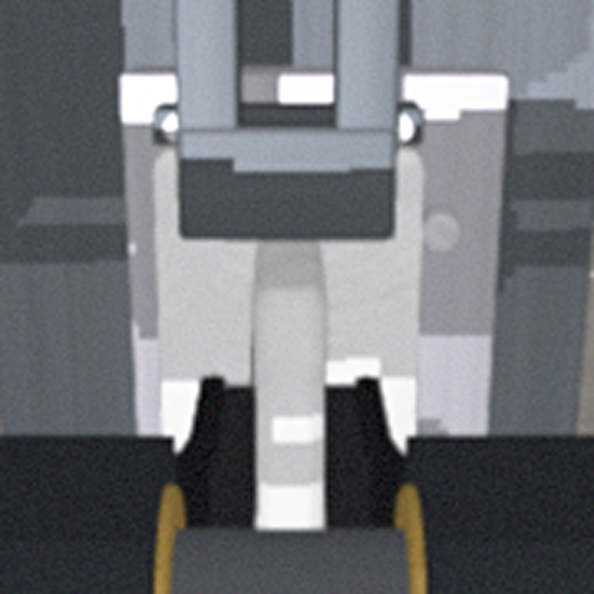

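The foot now meets the stop bar (y≈150) and the dowel (x≈425), under the toe, and the contact forces agree. I'll let go here.

play_rows(
  motion=[
    [[0, 0, 0, 0, 0, 0], [0, 0, 0, 0, 0, 0], [0, 0, 0, 0, 0, 0], [0, 0, 0, 0, 0, 0], [0, 0, 0, 0, 0, 0]],
  ],
  fingers=0.04,
)

```text
time_s: 11.9
position: [0.5812, 0.0663, 0.0631]
tcp_rot: [[0.013, 1.0, 0.001], [1.0, -0.013, 0.0], [0.0, 0.001, -1.0]]
force: [-0.1, -0.0, 0.5]
opening: 0.408
grasp_force: 0.0
```

play_rows(
  motion=[
    [[0, 0, -0.05, 0, 0, 0], [0, 0, -0.15, 0, 0, 0], [0, 0, -0.2667, 0, 0, 0], [0, 0, -0.4, 0, 0, 0], [0, 0, -0.4667, 0, 0, 0], [0, 0, -0.4667, 0, 0, 0]],
  ],
)

```text
time_s: 12.4
position: [0.5846, 0.0661, 0.2088]
tcp_rot: [[0.012, 1.0, 0.012], [1.0, -0.012, -0.001], [-0.0, 0.012, -1.0]]
force: [0.1, 1.3, 0.1]
opening: 0.455
grasp_force: 0.0
```

```bash
python3 - <<'E'
from h import *
import pickle
s=bot.read_state(); print(s['opening'],s['force'])
d=imaging.capture('wrist'); pickle.dump(d,open('w6.pkl','wb'))
for n in ['lever_grip','bracket']:
  print(n,[(q['at'],q['confidence']) for q in finder.recognise('wrist',n)[:2]])
  r=finder.outline_of('wrist',n)
  if r: ys,xs=np.nonzero(r[0]['pixels']); print(xs.min(),xs.max(),ys.min(),ys.max(),len(xs))
cv2.imwrite('pics/w6.png',cv2.resize(d['frame'][20:320,180:440,::-1],None,fx=2,fy=2,interpolation=cv2.INTER_CUBIC))
E
```

```text
0.4553304494251262 [0.0731 1.345  0.1463]
lever_grip [([0.4849, 0.2217, 0.0813], 0.54)]
286 334 138 211 2943
bracket [([0.5802, 0.0686, 0.0392], 0.58), ([0.5316, 0.2118, 0.0636], 0.55)]
285 335 138 212 3146
```

View pics/w6.png

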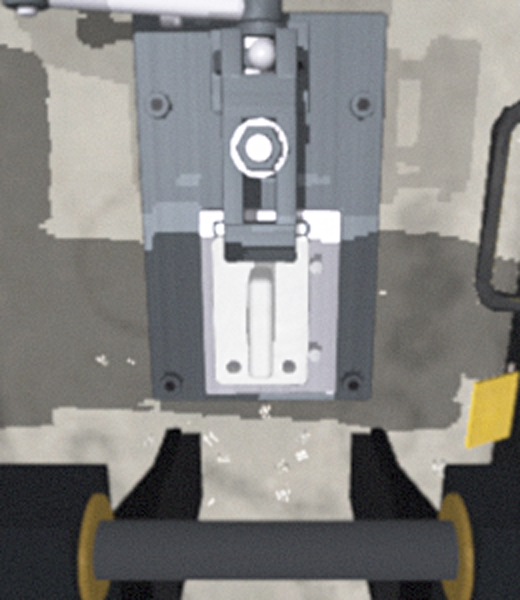

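The crop shows the bracket lying flat and released. It is against both dowels (315,265) and (315,350) and the stop at (300,228), and the foot is under the toe. Now for the handle.

```bash
python3 - <<'E'
from h import *
import pickle
from scipy.optimize import brentq
d=pickle.load(open('w1.pkl','rb')); m=d['out']['lever_grip']; ys,xs=np.nonzero(m)
px=[278.6,33]
f=lambda z:(onz(d,px,z)[0,0]-.580)**2+(z-.036)**2-.105**2
z=brentq(f,.05,.11); p=onz(d,px,z)[0]; print(p,'theta',np.arctan2(z-.036,.580-p[0]))
print([onz(d,q,z)[0] for q in ([278,10],[278,57])])
t=np.load('top0.npz'); t={k:t[k] for k in t.files}
u=proj(t,p); print('in top',u)
plan([p[0],p[1],.15],89.4)
E
```

```text
[0.4822 0.2451 0.0742] theta 0.3718914220245978
[array([0.4822, 0.2681, 0.0742]), array([0.4808, 0.2202, 0.0742])]
in top [[235.1518 222.6563]]
plan [ 0.1776 -0.0991  0.0515] [-0.22 -0.02 -0.12] rows 5.0
```

Scaled: 0.177 m / 0.3 = 0.59, -0.02 m / 0.3 = -0.0667.

play_rows(
  motion=[
    [[0.12, -0.0667, 0, 0, 0, 0], [0.24, -0.1333, 0.0333, 0, 0, 0], [0.36, -0.2, 0.0667, 0, 0, 0], [0.48, -0.2667, 0.1167, 0, 0, 0], [0.59, -0.3267, 0.1667, 0, 0, 0], [0.59, -0.3267, 0.1667, 0, 0, 0], [0.59, -0.3267, 0.1667, 0, 0, 0]],
  ],
  fingers=0.07,
)

```text
time_s: 13.23
position: [0.4815, 0.2455, 0.1504]
tcp_rot: [[0.008, 1.0, -0.006], [1.0, -0.008, -0.002], [-0.002, -0.006, -1.0]]
force: [0.6, -0.9, -0.6]
opening: 0.792
grasp_force: 0.0
```

```bash
python3 - <<'E'
from h import *
import pickle
d=imaging.capture('wrist'); pickle.dump(d,open('w7.pkl','wb'))
f=d['frame'].astype(int); m=((f[...,0]>110)&(f[...,1]<70)&(f[...,2]<70)); m[:, :200]=0;m[:,440:]=0
ys,xs=np.nonzero(m); print(len(xs),xs.min(),xs.max(),ys.min(),ys.max(),np.median(xs),np.median(ys))
for p in ([np.median(xs),ys.min()],[np.median(xs),ys.max()],[xs.min(),np.median(ys)],[xs.max(),np.median(ys)]): print(onz(d,p,.076))
plan([.482,.245,.074],89.4)
E
```

```text
1572 305 334 171 232 320.0 200.0
[[0.4829 0.2698 0.076 ]]
[[0.4826 0.2192 0.076 ]]
[[0.471  0.2465 0.076 ]]
[[0.4938 0.2464 0.076 ]]
plan [ 0.0006 -0.0013  0.0774] [-0.18  0.08  0.02] rows 1.9
```

The handle's x, y, length and thickness are confirmed, so I'll descend and grip.

Scaled: 0.077 m / 0.3 = 0.2567, 0.06 m / 0.3 = 0.2.

play_rows(
  motion=[
    [[0, 0, 0.1, 0, 0, 0], [0, 0, 0.2, 0, 0, 0], [0, 0, 0.2567, 0, 0, 0], [0, 0, 0.2567, 0, 0, 0], [0, 0, 0.2567, 0, 0, 0]],
  ],
)

```text
time_s: 13.7
position: [0.4854, 0.2428, 0.0753]
tcp_rot: [[0.015, 1.0, -0.002], [1.0, -0.015, -0.001], [-0.001, -0.001, -1.0]]
force: [0.6, -0.9, 1.3]
opening: 0.802
grasp_force: 0.0
```

play_rows(
  motion=[
    [[0, 0, 0, 0, 0, 0], [0, 0, 0, 0, 0, 0], [0, 0, 0, 0, 0, 0], [0, 0, 0, 0, 0, 0], [0, 0, 0, 0, 0, 0], [0, 0, 0, 0, 0, 0], [0, 0, 0, 0, 0, 0], [0, 0, 0, 0, 0, 0]],
  ],
  fingers=0.0,
)

```text
time_s: 14.37
position: [0.4848, 0.2443, 0.0761]
tcp_rot: [[0.012, 1.0, 0.0], [1.0, -0.012, 0.0], [0.0, 0.0, -1.0]]
force: [-0.1, 0.5, 0.0]
opening: 0.277
grasp_force: 0.0
```

play_rows(
  motion=[
    [[0, 0, 0, 0, 0, 0], [0, 0, 0, 0, 0, 0], [0, 0, 0, 0, 0, 0]],
  ],
)

```text
time_s: 14.62
position: [0.4848, 0.2442, 0.0759]
tcp_rot: [[0.013, 1.0, -0.0], [1.0, -0.013, -0.0], [-0.0, -0.0, -1.0]]
force: [0.3, 0.1, -0.1]
opening: 0.059
grasp_force: 0.0
```

The fingers closed on nothing, so I'll look again.

```bash
python3 - <<'E'
from h import *
import pickle
O=[]
for c in ('wrist','scene','top'):
  d=imaging.capture(c); O.append(d['frame'][:,:,::-1]); pickle.dump(d,open(f'{c}8.pkl','wb'))
  f=d['frame'].astype(int); m=((f[...,0]>110)&(f[...,1]<70)&(f[...,2]<70))
  ys,xs=np.nonzero(m); print(c,len(xs),xs.min(),xs.max(),ys.min(),ys.max())
s=bot.read_state(); print(s['position'],s['opening'],s['grasp_force'],s['time_s'])
for c,d in zip(('wrist','scene','top'),[pickle.load(open(f'{c}8.pkl','rb')) for c in('wrist','scene','top')]): print(c,proj(d,s['position']))
w=O[0][60:360,170:470]; u=proj(pickle.load(open('scene8.pkl','rb')),s['position'])[0].astype(int)
sc=cv2.resize(O[1][max(u[1]-90,0):u[1]+60,u[0]-75:u[0]+75],(500,500),interpolation=cv2.INTER_CUBIC)
cv2.imwrite('pics/w8.png',np.hstack([cv2.resize(w,(300,500)),sc]))
E
```

```text
wrist 1849 294 334 197 280
scene 624 151 375 128 254
top 1294 0 605 21 258
[0.4848 0.2442 0.0759] 0.011596053807545805 0.0 14.7667
wrist [[317.8381 240.6501]]
scene [[252.802  243.5464]]
top [[235.3601 221.5746]]
```

View pics/w8.png

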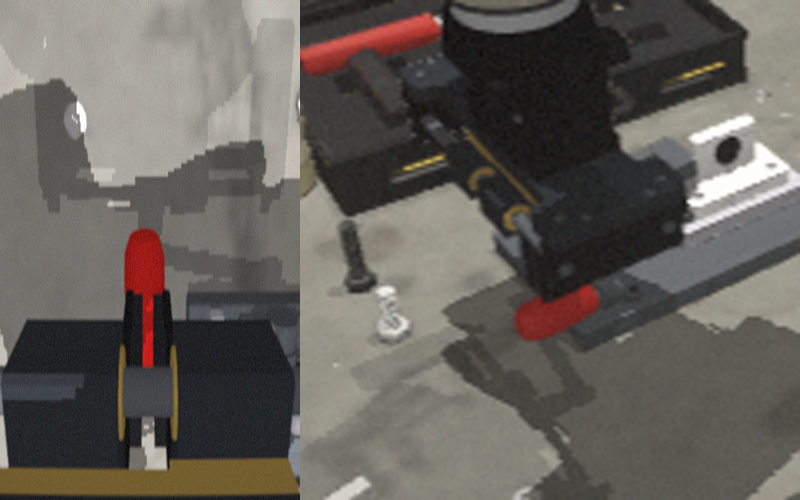

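The left half shows the red handle lying under the closed fingertips, from (145,230) to (150,365). In the right half it is just below the jaws at (557,313), so it sits lower than I assumed. I'll triangulate it from several views.

```bash
python3 - <<'E'
from h import *
import pickle
from scipy.optimize import least_squares
V=[]
def ld(n):
  t=np.load(n); return {k:t[k] for k in t.files}
for n,d,box in [('w1',pickle.load(open('w1.pkl','rb')),(255,0,300,65)),('w7',pickle.load(open('w7.pkl','rb')),(200,100,440,300)),('scene0',ld('scene0.npz'),(230,225,285,265)),('top0',ld('top0.npz'),(220,205,262,235)),('scene8',pickle.load(open('scene8.pkl','rb')),(230,225,285,265))]:
  f=d['frame'].astype(int); m=(f[...,0]>100)&(f[...,0]>2*f[...,1])&(f[...,0]>2*f[...,2]); b=np.zeros_like(m); b[box[1]:box[3],box[0]:box[2]]=1; m&=b
  ys,xs=np.nonzero(m); r=cv2.minAreaRect(np.c_[xs,ys].astype(np.float32)); V.append((n,d,np.array(r[0]))); print(n,len(xs),r)
for S in [(0,1),(0,1,2),(0,1,2,3),(1,2)]:
  r=least_squares(lambda p:np.concatenate([(proj(V[i][1],p)[0]-V[i][2]) for i in S]),[.48,.245,.07]); print(S,r.x,r.fun.round(1))
E
```

```text
w1 865 ((279.0, 32.5), (47.0, 20.0), 90.0)
w7 1561 ((320.0, 201.5), (61.0, 28.0), 90.0)
scene0 233 ((253.75860595703125, 244.89657592773438), (10.39893913269043, 24.8831729888916), 68.19859313964844)
top0 153 ((236.0, 223.0), (8.0, 18.0), 90.0)
scene8 232 ((253.81744384765625, 246.8153839111328), (11.401571273803711, 25.508602142333984), 75.0685806274414)
(0, 1) [0.4828 0.2452 0.0761] [-0.  0.  0. -0.]
(0, 1, 2) [0.4826 0.245  0.0749] [-0.   0.5 -0.2 -0.1 -0.7 -0.2]
(0, 1, 2, 3) [0.4826 0.2448 0.0745] [-0.1  0.7 -0.2 -0.1 -0.6 -0.1 -0.8 -0.5]
(1, 2) [0.4827 0.2442 0.0734] [-0.   0.2 -0.3  0.2]
```

```bash
python3 - <<'E'
from h import *
import pickle
d=pickle.load(open('wrist8.pkl','rb')); s=bot.read_state()
f=d['frame'].astype(int); m=(f[...,0]>100)&(f[...,0]>2*f[...,1])&(f[...,0]>2*f[...,2]); m[:,:270]=0;m[:,350:]=0;m[:150]=0
for r in range(190,300,6):
  x=np.nonzero(m[r])[0]
  if len(x): print(r,x.min(),x.max(),len(x), (x.max()-x.min()+1)/331.4)
for z in (.045,.055,.065,.075): print(z,'row of +y end',proj(d,[.482,.269,z]),'mid',proj(d,[.482,.245,z]),'w',331*.02/(s['position'][2]+.175-z))
# scene8 with circle constraint, y .2448
t=pickle.load(open('scene8.pkl','rb'))
for th in (.1,.2,.3,.37,.45): print(th,proj(t,[.580-.105*np.cos(th),.2448,.036+.105*np.sin(th)]))
E
```

```text
202 299 328 30 0.09052504526252264
208 296 331 36 0.10863005431502716
214 295 334 40 0.12070006035003018
220 295 333 39 0.11768255884127943
226 294 334 41 0.12371756185878094
232 295 334 40 0.12070006035003018
238 313 322 10 0.030175015087507546
244 313 322 10 0.030175015087507546
250 313 322 10 0.030175015087507546
256 313 322 10 0.030175015087507546
262 313 322 10 0.030175015087507546
268 313 322 10 0.030175015087507546
274 312 322 11 0.0331925165962583
280 313 320 8 0.024140012070006038
0.045 row of +y end [[312.9763 185.1407]] mid [[313.6068 220.1446]] w 32.1517831229251
0.055 row of +y end [[312.7582 189.3447]] mid [[313.4252 225.7981]] w 33.79303117330319
0.065 row of +y end [[312.5186 193.9645]] mid [[313.2264 231.9887]] w 35.61085398098821
0.075 row of +y end [[312.2542 199.0647]] mid [[313.0079 238.7963]] w 37.63536690448765
0.1 [[256.3598 257.8195]]
0.2 [[255.4425 253.3449]]
0.3 [[254.2668 248.6121]]
0.37 [[253.296 245.177]]
0.45 [[252.0453 241.1595]]
```

```bash
python3 - <<'E'
from h import *
import pickle
d=pickle.load(open('wrist8.pkl','rb')); s=bot.read_state(); print(s['opening'],s['grasp_force'],s['position'],s['force'])
for y,z in [(.2537,.059),(.2537,.065),(.2537,.075),(.2537,.085),(.2347,.059)]: print(y,z,proj(d,[.4848,y,z]))
# finger extents: dark columns by row
f=d['frame'].astype(int)
for r in (225,240,250,265,280):
  print(r,[ (c,*f[r,c]) for c in range(280,352,6)])
d=pickle.load(open('w5.pkl','rb'))  # same tool geometry, over bracket
d2=imaging.capture('wrist'); f=d2['frame'].astype(int); m=(f[...,0]>100)&(f[...,0]>2*f[...,1])&(f[...,0]>2*f[...,2]); m[:,:270]=0;m[:,350:]=0;m[:150]=0
ys,xs=np.nonzero(m);print('now red rows',ys.min(),ys.max(),[(r,m[r].sum(),) for r in range(200,290,15)])
E
```

```text
0.011596053807545805 0.0 [0.4848 0.2442 0.0759] [-0.3569  0.3311  0.1551]
0.2537 0.059 [[317.6593 215.012 ]]
0.2537 0.065 [[317.6608 218.464 ]]
0.2537 0.075 [[317.6636 224.6833]]
0.2537 0.085 [[317.6667 231.5652]]
0.2347 0.059 [[318.058 243.279]]
225 [(280, np.int64(117), np.int64(119), np.int64(112)), (286, np.int64(123), np.int64(119), np.int64(115)), (292, np.int64(122), np.int64(121), np.int64(116)), (298, np.int64(149), np.int64(32), np.int64(27)), (304, np.int64(152), np.int64(14), np.int64(21)), (310, np.int64(158), np.int64(26), np.int64(24)), (316, np.int64(163), np.int64(34), np.int64(33)), (322, np.int64(162), np.int64(30), np.int64(28)), (328, np.int64(149), np.int64(23), np.int64(23)), (334, np.int64(129), np.int64(61), np.int64(57)), (340, np.int64(118), np.int64(122), np.int64(111)), (346, np.int64(125), np.int64(121), np.int64(116))]
240 [(280, np.int64(120), np.int64(116), np.int64(110)), (286, np.int64(121), np.int64(118), np.int64(112)), (292, np.int64(115), np.int64(115), np.int64(108)), (298, np.int64(22), np.int64(22), np.int64(17)), (304, np.int64(23), np.int64
[... 1612 characters left out ...]
.int64(35)), (286, np.int64(29), np.int64(31), np.int64(35)), (292, np.int64(114), np.int64(93), np.int64(41)), (298, np.int64(45), np.int64(47), np.int64(48)), (304, np.int64(46), np.int64(46), np.int64(50)), (310, np.int64(42), np.int64(45), np.int64(48)), (316, np.int64(117), np.int64(52), np.int64(48)), (322, np.int64(91), np.int64(52), np.int64(50)), (328, np.int64(44), np.int64(41), np.int64(43)), (334, np.int64(49), np.int64(49), np.int64(52)), (340, np.int64(67), np.int64(61), np.int64(55)), (346, np.int64(124), np.int64(102), np.int64(57))]
now red rows 197 280 [(200, np.int64(27)), (215, np.int64(40)), (230, np.int64(40)), (245, np.int64(4)), (260, np.int64(2)), (275, np.int64(4))]
```

The images put the fingertips about 13 mm behind the reported TCP, while the notes say 17 mm ahead of it. So the fingers closed above the handle. I'll back up, open, and go about 30 mm lower while watching the force.

Scaled: -0.03 m / 0.3 = -0.1, -0.015 m / 0.3 = -0.05.

play_rows(
  motion=[
    [[0, 0, -0.05, 0, 0, 0], [0, 0, -0.1, 0, 0, 0], [0, 0, -0.1, 0, 0, 0], [0, 0, -0.1, 0, 0, 0], [0, 0, -0.1, 0, 0, 0], [0, 0, -0.1, 0, 0, 0], [0, 0, -0.1, 0, 0, 0], [0, 0, -0.1, 0, 0, 0]],
  ],
  fingers=0.06,
)

```text
time_s: 15.48
position: [0.4844, 0.2441, 0.1053]
tcp_rot: [[0.013, 1.0, -0.001], [1.0, -0.013, -0.0], [-0.0, -0.001, -1.0]]
force: [-0.2, -0.3, 0.4]
opening: 0.53
grasp_force: 0.0
```

```bash
python3 - <<'E'
from h import *
d=imaging.capture('wrist'); s=bot.read_state(); R=s['tcp_rot']; print(s['opening'],s['position'])
print('cam in tool',R.T@(-d['R'].T@d['t']-s['position']))
f=d['frame'].astype(int); m=((f[...,0]>110)&(f[...,1]<70)&(f[...,2]<70)); m[:, :250]=0;m[:,390:]=0
ys,xs=np.nonzero(m); print(xs.min(),xs.max(),ys.min(),ys.max())
for z in (.05,.06,.07,.08): 
  P=onz(d,[[np.median(xs),ys.min()],[np.median(xs),ys.max()],[xs.min(),np.median(ys)],[xs.max(),np.median(ys)]],z); print(z,P[:2,1],P[2:,0])
g=f.sum(2)
for r in (228,234,240,246,252): print(r,''.join('#' if v<110 else '.' for v in g[r,200:440:3]))
plan([.483,.245,.045],89.4)
E
```

```text
0.5758947010185876 [0.4845 0.2441 0.1054]
cam in tool [ 0.0795 -0.0002 -0.1746]
298 332 184 257
0.05 [0.2632 0.2052] [0.4696 0.4947]
0.06 [0.2658 0.2103] [0.4703 0.4943]
0.07 [0.2684 0.2155] [0.471  0.4939]
0.08 [0.2711 0.2206] [0.4717 0.4935]
228 ................................................................................
234 ..........................................................#.....................
240 ...................######.............................######....................
246 ..................#######.............................#######...................
252 .................########.............................########.............##...
plan [ 0.0009 -0.0014  0.0604] [-0.06  0.02 -0.12] rows 1.4
```

Scaled: 0.05 m / 0.3 = 0.1667, 0.02 m / 0.3 = 0.0667.

play_rows(
  motion=[
    [[0.0017, -0.0033, 0.0667, 0, 0, 0], [0.0033, -0.0033, 0.1167, 0, 0, 0], [0.0033, -0.0033, 0.15, 0, 0, 0], [0.0033, -0.0033, 0.1667, 0, 0, 0], [0.0033, -0.0033, 0.1667, 0, 0, 0]],
  ],
)

```text
time_s: 15.95
position: [0.483, 0.2449, 0.0547]
tcp_rot: [[0.013, 1.0, -0.003], [1.0, -0.013, -0.001], [-0.001, -0.003, -1.0]]
force: [0.6, 0.8, -0.6]
opening: 0.686
grasp_force: 0.0
```

play_rows(
  motion=[
    [[0, 0, 0.01, 0, 0, 0], [0, 0, 0.02, 0, 0, 0], [0, 0, 0.03, 0, 0, 0], [0, 0, 0.03, 0, 0, 0]],
  ],
)

```text
time_s: 16.28
position: [0.4838, 0.2452, 0.0468]
tcp_rot: [[0.013, 1.0, -0.0], [1.0, -0.013, -0.0], [-0.0, -0.0, -1.0]]
force: [0.6, 0.4, -0.7]
opening: 0.686
grasp_force: 0.0
```

Scaled: 0.003 m / 0.3 = 0.01.

play_rows(
  motion=[
    [[0, 0, 0.01, 0, 0, 0], [0, 0, 0.01, 0, 0, 0], [0, 0, 0.01, 0, 0, 0], [0, 0, 0.01, 0, 0, 0], [0, 0, 0.01, 0, 0, 0], [0, 0, 0.01, 0, 0, 0], [0, 0, 0.01, 0, 0, 0], [0, 0, 0.01, 0, 0, 0]],
  ],
  fingers=0.0,
)

```text
time_s: 16.95
position: [0.4827, 0.2452, 0.0438]
tcp_rot: [[0.013, 1.0, -0.002], [1.0, -0.013, -0.0], [-0.0, -0.002, -1.0]]
force: [-1.4, 0.7, 1.4]
opening: 0.254
grasp_force: 30.0
```

play_rows(
  motion=[
    [[0, 0, 0, 0, 0, 0], [0, 0, 0, 0, 0, 0], [0, 0, 0, 0, 0, 0]],
  ],
)

```text
time_s: 17.2
position: [0.4827, 0.2452, 0.0438]
tcp_rot: [[0.013, 1.0, -0.002], [1.0, -0.013, -0.0], [-0.0, -0.002, -1.0]]
force: [-3.0, 1.2, 1.8]
opening: 0.256
grasp_force: 30.0
```

The grip is on the handle, with an opening of about 22 mm and 30 N. I'll swing the lever along its arc.

Scaled: -0.0356 m / 0.3 = -0.1187, -0.0317 m / 0.3 = -0.1057.

play_rows(
  motion=[
    [[0, 0.0067, -0.0167, 0, 0, 0], [0, 0.014, -0.0323, 0, 0, 0], [0, 0.0223, -0.048, 0, 0, 0], [0, 0.0313, -0.0633, 0, 0, 0], [0, 0.0413, -0.078, 0, 0, 0], [0, 0.0517, -0.092, 0, 0, 0], [0, 0.063, -0.1057, 0, 0, 0], [0, 0.0747, -0.1187, 0, 0, 0]],
  ],
)

```text
time_s: 17.87
position: [0.5057, 0.2449, 0.0802]
tcp_rot: [[0.013, 1.0, -0.001], [1.0, -0.013, -0.0], [-0.0, -0.001, -1.0]]
force: [-4.2, 1.5, -0.4]
opening: 0.257
grasp_force: 30.0
```

```bash
python3 - <<'E'
from h import *
s=bot.read_state(); print(s['force'],s['opening'],s['grasp_force'],s['position'])
from scipy.optimize import least_squares
d=imaging.capture('scene'); f=d['frame'].astype(int); m=(f[...,0]>100)&(f[...,0]>2*f[...,1])&(f[...,0]>2*f[...,2]); b=np.zeros_like(m); b[200:265,230:300]=1; m&=b
ys,xs=np.nonzero(m); print(len(xs),xs.mean(),ys.mean())
for th in (.4,.6,.76,.9): print(th,proj(d,[.580-.105*np.cos(th),.2448,.036+.105*np.sin(th)]))
E
```

```text
[-4.1742  1.526  -0.411 ] 0.2569032794948534 29.999878965318203 [0.5057 0.2449 0.0802]
97 238.7319587628866 227.72164948453607
0.4 [[252.8442 243.6803]]
0.6 [[249.3277 233.4783]]
0.76 [[245.9707 225.2942]]
0.9 [[242.7343 218.3585]]
```

Scaled: 0.0346 m / 0.3 = 0.1153, 0.0298 m / 0.3 = 0.0993.

play_rows(
  motion=[
    [[0, 0.0127, -0.0123, 0, 0, 0], [0, 0.0257, -0.0243, 0, 0, 0], [0, 0.0393, -0.0353, 0, 0, 0], [0, 0.0537, -0.0457, 0, 0, 0], [0, 0.0683, -0.0553, 0, 0, 0], [0, 0.0837, -0.0643, 0, 0, 0], [0, 0.0993, -0.0723, 0, 0, 0], [0, 0.1153, -0.08, 0, 0, 0]],
  ],
)

```text
time_s: 18.58
position: [0.5411, 0.2444, 0.1042]
tcp_rot: [[0.013, 1.0, -0.0], [1.0, -0.013, 0.0], [-0.0, -0.0, -1.0]]
force: [-4.1, 2.0, -0.1]
opening: 0.257
grasp_force: 30.0
```

Scaled: 0.0307 m / 0.3 = 0.1023, 0.0254 m / 0.3 = 0.0847.

play_rows(
  motion=[
    [[0, 0.0163, -0.0063, 0, 0, 0], [0, 0.033, -0.0123, 0, 0, 0], [0, 0.05, -0.017, 0, 0, 0], [0, 0.0673, -0.021, 0, 0, 0], [0, 0.0847, -0.024, 0, 0, 0], [0, 0.1023, -0.0263, 0, 0, 0], [0, 0.1023, -0.0263, 0, 0, 0]],
  ],
)

```text
time_s: 19.17
position: [0.5735, 0.2441, 0.1117]
tcp_rot: [[0.013, 1.0, 0.003], [1.0, -0.013, 0.0], [0.0, 0.003, -1.0]]
force: [-2.8, 2.0, 0.4]
opening: 0.258
grasp_force: 30.0
```

```bash
python3 - <<'E'
from h import *
from scipy.optimize import least_squares
s=bot.read_state(); print(s['position'],s['force'])
P=np.array([(.4827,.0438),(.5057,.0802),(.5411,.1042),s['position'][[0,2]]])
r=least_squares(lambda c:np.hypot(*(P-c).T)-.105,[.58,.01]); print(r.x,r.fun,'theta',np.arctan2(P[:,1]-r.x[1],r.x[0]-P[:,0]))
for x in (.576,.578,.580,.582):
  q=least_squares(lambda c:np.hypot(*(P-[x,c[0]]).T)-.105,[.01]); print(x,q.x,q.fun.round(4))
d=imaging.capture('scene'); f=d['frame'].astype(int); m=(f[...,0]>100)&(f[...,0]>2*f[...,1])&(f[...,0]>2*f[...,2]); b=np.zeros_like(m); b[180:240,205:290]=1; m&=b
ys,xs=np.nonzero(m); print(len(xs),xs.mean() if len(xs) else 0,ys.mean() if len(xs) else 0)
for th in (1.3,1.45,1.57): print(th,proj(d,[.580-.105*np.cos(th),.2448,.036+.105*np.sin(th)]))
E
```

```text
[0.5735 0.2441 0.1117] [-2.8368  1.9519  0.3774]
[0.581 0.007] [-0.  0.  0. -0.] theta [0.3577 0.7708 1.1808 1.4989]
0.576 [0.0046] [-0.0038 -0.0017  0.0006  0.0022]
0.578 [0.0055] [-0.0023 -0.0011  0.0003  0.0013]
0.58 [0.0065] [-0.0008 -0.0004  0.0001  0.0004]
0.582 [0.0075] [ 0.0007  0.0004 -0.     -0.0005]
79 221.55696202531647 197.873417721519
1.3 [[232.7644 201.2922]]
1.45 [[229.0643 196.4311]]
1.57 [[226.2318 193.2798]]
```

The arc fit puts the axis at x = 0.581 and the lever at 1.50 rad, so about 7.5 mm remains.

Scaled: 0.0075 m / 0.3 = 0.025, -0.0003 m / 0.3 = -0.001.

play_rows(
  motion=[
    [[0, 0.0133, -0.001, 0, 0, 0], [0, 0.025, -0.001, 0, 0, 0], [0, 0.025, -0.001, 0, 0, 0], [0, 0.025, -0.001, 0, 0, 0], [0, 0.025, -0.001, 0, 0, 0]],
  ],
)

```text
time_s: 19.63
position: [0.5799, 0.244, 0.112]
tcp_rot: [[0.013, 1.0, 0.002], [1.0, -0.013, 0.0], [0.0, 0.002, -1.0]]
force: [-1.9, 0.9, -0.3]
opening: 0.257
grasp_force: 30.0
```

```bash
python3 - <<'E'
from h import *
s=bot.read_state(); print(s['position'],s['force'],s['qvel'].round(3) if hasattr(s['qvel'],'round') else s['qvel'])
t=imaging.capture('top')
for c,n in (('top','bracket'),('top','clamp_strap'),('top','strap_toe')):
  print(n,[(np.round(q['at'],4),round(q['confidence'],2)) for q in finder.recognise(c,n)[:2]])
imaging.capture('scene')
print([(np.round(q['at'],4),round(q['confidence'],2)) for q in finder.recognise('scene','bracket')[:2]])
E
```

```text
[0.5799 0.244  0.112 ] [-1.9341  0.9156 -0.2614] [ 0.008 -0.065  0.094  0.    -0.2   -0.098]
bracket []
clamp_strap [(array([0.5711, 0.1485, 0.0626]), 0.81)]
strap_toe [(array([0.5754, 0.1474, 0.0681]), 0.65)]
[(array([0.5705, 0.2144, 0.0794]), 0.75), (array([0.5703, 0.0679, 0.0406]), 0.56)]
```

```bash
python3 -c "
from rig import bot
print(bot.hand_in())"
```

```text
the job is handed in; nothing more can be done
None
```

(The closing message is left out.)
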